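Refit and lock the filler cap of the forging press's hydraulic tank

ROBOT

A 6-joint arm with a two-finger parallel gripper is mounted at the origin on the work surface. World frame = base frame: x ahead of the robot, y to its left, z up, the work surface at z = 0. Lengths are in mm, angles in rad, forces in N, time in s.
With the tool pointing down it reaches from about 150 to 775 mm from the base axis. Payload 6.1 kg.
Tool frame: the origin (TCP) lies between the finger pads; the fingertips stand ahead of it and the grasp point (between the pads) lies 2 mm behind it (ctrl.nose_length is the z of the fingertips in the tool frame, in mm); z points along the fingers, y is the line along which they close (so a half turn about z gives the same grasp; the last joint's range is limited). The gripper opens to 85 mm and grips with 20 to 120 N. Pads are 22 mm wide; open, the fingers measure 114 mm over their backs; the gripper's body (76 mm by 85 mm) begins 54 mm behind the grasp point. The pads swing forward as they close: fully open they stand 13 mm farther back than shut.
Start: joints at [1.145, 0.126, -0.04, 1.405, 0, 1.571], TCP at [216.843, 478.108, 248.295] pointing down, gripper open.
Joint ranges: [-2.72, 2.72], [-0.95, 1.95], [-1.27, 1.35], [-1.78, 2.02], [-1.46, 1.47], [-3.14, 3.14]. Speed limits (rad/s): [2.39, 2.39, 3.01, 3.14, 3.14, 3.14].

INTERFACE

Orientations are given as a unit quaternion [w, x, y, z].
In Python, from bench import ctrl gives the robot as it stands.
- The arm moves only by the tool move_arm, never from a script. Its argument "commands" is a list of rows, each an object with "translation": the shift along the tool's x, y, z in m, a list of three; "dr": the turn, a rotation vector about the tool's x, y, z in degrees, a list of three; "grip": the opening, from 0 (shut) to 1 (fully open). In form: [{"translation": [dx, dy, dz], "dr": [wx, wy, wz], "grip": grip}, ...]. A call has 1 to 5 rows; each row shifts and turns the commanded pose from where the row before left it, along the tool's axes as they then stand; what a row does not reach is not made up. A row lasts 1/12 s, in which the tool goes at most 41.7 mm and 7.16 degrees, less where a joint would pass 70% of its speed; a pose out of reach is approached as far as the arm can. A call is refused whole if a number of a shift passes 0.0417 or a number of a turn 7.16, either way. A call with a gripper value outside its range is refused whole. The fingers move at their own pace and stop on an object; the grip force is fixed at half the most. Time passes only in rows, so rows that do not move let the fingers close. It gives the time, the measured TCP pose, the force, the opening and the grip force at its end, in the units of the state.
- ctrl.read_state(): the state, without advancing time (a new reading comes with each control period).
- ctrl.get_image(name): name is "side" or "top" or "wrist"; returns (picture, depth): 420x560x3 uint8, blue, green, red; 420x560 float32, mm along the optical axis (not along the pixel's ray), 0 where there is no reading.
- ctrl.camera_info(name): a dict with "fx", "fy", "cx", "cy" (pixels), "D" ([k1, k2, p1, p2, k3] as OpenCV has them; the pictures are not rectified), "rvec" (rotation vector, rad) and "tvec" (3), from world to camera coordinates, as OpenCV has them; the wrist camera has in their place "tool_from_camera" (4x4, takes a point from camera to tool coordinates, whose origin is the TCP and whose axes are the flange's). Camera axes: x right, y down, z forward; pixel columns grow to the right and rows downward; lengths in mm; the calibration is good to about 2 mm. A picture is of the moment at which its call begins: read the wrist's pose just before it. camera_info takes no time and is no camera call.
- ctrl.close_job(): hands the job in; it is judged then, once.
Trained networks look in the newest picture that a camera, given by its name, has taken for a name from the list of things; names that differ only in an ending like _2 or _b are one class to them, and where a whole thing is asked for, a point or a joint stands for the part that bears it (a point fixed in the world has none). Each returns a list of dicts, best first, with "score" (0 to 1); they miss things now and then, are a little off and sometimes report something else, mostly with a low value. They report only what shows in the picture. A call takes as long as a camera call.
- ctrl.trace(query, camera): "mask" (420x560 bool, what is visible of it) and "xy" ([column, row] in pixels, amid what is visible of it).
The state is a dict: "clock": time; "joint_positions": joint angles; "dq": joint speeds; "joint_efforts": joint torques, N m; "tcp_pos": TCP position; "orientation": TCP orientation; "ft_force": force on the tool from outside, world axes, zero at the start; "wrist_torque": the same for the moment, N m; "width": opening from 0.0 (shut) to 1.0 (fully open); "finger_force": force on a finger pad.
Only numpy, scipy, OpenCV 4.12 (cv2) and the standard library are available. Lean on these libraries where they do the work, as an engineer would, in place of code of your own. Each camera call takes 0.05 s, during which the arm holds its last target. There are 200 camera calls.

TASK

The forging press's hydraulic tank has been topped up: put its filler cap back on the filler neck and lock it. Feel for the slots by turning the cap lightly on the neck, push it down against the spring, twist it clockwise (seen from above) a quarter turn to the stop, then let it rise into its catch and let go. Press and turn gently, no more than about 40 N on the neck, at the stop too, and leave the tin, spanner and knife blank where they are.

Things in the scene. Friction and masses are not known exactly. Their poses are not given: they have to be found in the camera images.
- cap_grip (a point): Centre of the straight grip rib (56 mm long, 16 thick, 26 tall) on top of the loose black filler cap; x along the rib, z up. The disc under the rib is 76 mm across, its top 13 mm and underside 21 mm below this point, the foot of the plug 44 mm below. At the start the cap stands upright on its foot on the bench, to the left. Same after a half turn; 0.11 to 0.22 kg.
- cap: The same cap; origin at the centre of its foot, x along the rib, z up. Its steel plug is 40 mm across, tapered to 33 mm over the lowest 5 mm. Two lugs stick out of the plug in line with the rib, under its two ends: 11 mm wide, reaching 26 mm from the axis, 8 to 13 mm above the foot.
- tank: The fixed blue tank, 290 x 430 mm; origin at the centre of its underside, x away from its front, y to its left, z up; lid top at 160 mm. A grey motor and pump stand on the right half of the lid, over 150 mm from the neck, up to 335 mm above the bench.
- neck (a point): Centre of the top face of the round steel filler neck on the lid, 68 mm across, 34 mm tall, bore 43 mm; tank's axes. Two opposite entry slots, 14.5 mm wide, cut its inner lip; they lie along this x axis turned anticlockwise by an unmeasured 0.2 to 1.3 rad, as the collar was bolted on: feel for them; 0.06 rad to spare each way. Lugs resting on this face: rib centre 36 mm above this point.
- lip (a point): On the neck's axis, level with the underside of the 6 mm thick lip. With rib centre under 25 mm above neck the lugs are below the lip and turn clockwise about 1.57 rad (up to 0.17 more or less, for play) to a solid stop; anticlockwise is blocked. At the stop a catch 3 mm deep above each lug lets the spring lift the cap to 28 mm: locked. Let go half-way it stays at 25 mm.
- seal (a point): Where the top of the sprung seal plate in the bore stands when free, 12 mm under the neck's top. The plug's foot meets it with the lugs in the slots, rib centre 32 mm above neck; let go there, the cap stays there. It pushes up with about 4 N there and 0.9 N more per mm down, 13 N at 22 mm. At 21 mm the disc hits the neck: hard bottom.
- tin_c (a point): Bystander: a round flat-lidded metal tin, 72 mm across, 46 mm tall, standing on the bench; this is its centre. It and the cap may have swapped places.
- spanner_c (a point): Bystander: a steel spanner lying flat on the bench at the far left, beyond the cap and the tin; this is its middle.
- blank_c (a point): Bystander: a flat dark knife blank about 260 mm long, 5 mm thick, lying on the bench between robot and tank; this is near its middle.

How it is judged (in metres and radians):
On the way:
1. the cap's lugs have dropped into the slots of the neck (z of cap_grip in the frame of neck below 0.0335 m and horizontal distance between cap_grip and neck below 0.005 m), for 0.1 s.
At the end, for the whole second after the job is handed in: The cap is locked in the neck: released and at rest, upright (within 4 degrees), centred (within 5 mm), lifted by the spring into the catch so that the rib's centre is 28 mm (give or take 1.5) above the neck's top. Half-way round it stays at 25 mm, unlocked it springs up to 32 mm (z of cap_grip in the frame of neck between 0.0265 and 0.0295 m and horizontal distance between cap_grip and neck below 0.005 m and angle between cap_grip's own z axis and vertical below 0.07 rad and linear speed of cap below 0.02 m/s and angular speed of cap below 0.2 rad/s); the robot touches nothing.
It fails at once if the cap is forced: more than 60 N between cap and tank (contact force between cap and tank above 60 N).
It fails at once if a bystander is moved more than 25 mm (distance of any of tin_c, spanner_c, blank_c from where it was at the start of the episode above 0.025 m).
It also fails if it takes over 72 s, if anything falls off the work surface, if the arm or the gripper's body presses on something with over 40 N, if the wrist force passes 120 N, or if a joint passes its speed limit or range.

## Working session

There is one attempt and no reset: what is moved stays moved. The work goes in short steps, Python scripts to look and compute and a tool call to move; the robot and the scene stay as the last step left them, time stands still between calls to the robot, and variables do not carry over. Pictures are saved under pics/ and viewed, at most 10 in all, crops included, and the job is handed in when it is done.

Besides the shell and the picture viewer there is one more tool, called after "Call:" by a JSON object that holds its "api" and its "payload", one argument or row to a line. move_arm: Moves the arm, as the interface text tells. Its arguments: {"type":"object","properties":{"commands":{"type":"array"}},"required":["commands"]}

```bash
mkdir -p pics; cat > h.py <<'E'
import numpy as np, cv2
from bench import ctrl
from scipy.spatial.transform import Rotation as R
def pose():
    s=ctrl.read_state(); T=np.eye(4); q=s['orientation']
    T[:3,:3]=R.from_quat([q[1],q[2],q[3],q[0]]).as_matrix(); T[:3,3]=s['tcp_pos']; return T
def cloud(cam, save=None):
    P=pose(); im,d=ctrl.get_image(cam); c=ctrl.camera_info(cam)
    if save: cv2.imwrite('pics/'+save,im)
    K=np.array([[c['fx'],0,c['cx']],[0,c['fy'],c['cy']],[0,0,1.]])
    v,u=np.mgrid[:420,:560]
    n=cv2.undistortPoints(np.stack([u,v],-1).reshape(-1,1,2).astype(np.float64),K,np.array(c['D'],float)).reshape(420,560,2)
    X=np.dstack([n[...,0]*d,n[...,1]*d,d]).astype(float)
    if cam=='wrist':
        T=P@np.array(c['tool_from_camera']); W=X@T[:3,:3].T+T[:3,3]
    else:
        r=R.from_rotvec(np.ravel(c['rvec'])).as_matrix(); W=(X-np.ravel(c['tvec']))@r
    W[d<=0]=np.nan
    return im,W
E
python3 - <<'E'
from h import *
s=ctrl.read_state(); print(s['clock'],s['tcp_pos'],s['orientation'],s['ft_force'],ctrl.nose_length)
for cam in ['top','wrist','side']:
    im,W=cloud(cam,cam+'0.png')
    for q in ['cap','cap_grip','neck','tank','tin_c','spanner_c','blank_c']:
        try:
            for t in ctrl.trace(q,cam)[:2]:
                p=W[t['mask']]; p=p[~np.isnan(p[:,0])]
                print(cam,q,round(t['score'],2),np.round(t['xy']),t['mask'].sum(),np.round(np.median(p,0)),np.round(np.percentile(p,[2,98],axis=0)).tolist())
        except Exception as e: print(cam,q,e)
a=[cv2.imread(f'pics/{c}0.png') for c in ['top','wrist','side']]
cv2.imwrite('pics/all.png',cv2.resize(np.vstack([np.hstack(a[:2]),np.hstack([a[2],a[2]*0])]),(800,600)))
E
```

```text
0.0 [216.69852086 477.78004108 247.52196146] [-1.60671949e-04  2.11303950e-01  9.77420075e-01 -7.82140185e-04] [-0.75184991 -0.50926362  0.55887078] 17.0
top cap 0.91 [200. 238.] 575 [459. 332.  32.] [[425.0, 298.0, 9.0], [494.0, 369.0, 60.0]]
top cap_grip 0.81 [203. 238.] 546 [459. 332.  32.] [[425.0, 299.0, 26.0], [494.0, 366.0, 60.0]]
top neck 0.61 [380. 168.] 19087 [ 626. -140.  162.] [[491.0, -305.0, 156.0], [771.0, 80.0, 334.0]]
top neck 0.34 [168. 213.] 390 [540. 449.   8.] [[462.0, 434.0, 0.0], [617.0, 470.0, 12.0]]
top tank 0.66 [380. 166.] 19151 [ 626. -140.  162.] [[491.0, -306.0, 154.0], [772.0, 80.0, 334.0]]
top tin_c 0.94 [217. 194.] 495 [585. 289.  47.] [[554.0, 258.0, 10.0], [618.0, 323.0, 51.0]]
top spanner_c 0.57 [165. 206.] 358 [553. 449.   8.] [[467.0, 437.0, 2.0], [621.0, 470.0, 12.0]]
top blank_c 0.78 [378. 274.] 854 [ 353. -183.    5.] [[253.0, -199.0, -0.0], [486.0, -166.0, 10.0]]
wrist spanner_c 0.42 [331. 348.] 165 [451. 449.   5.] [[447.0, 432.0, -2.0], [466.0, 459.0, 7.0]]
side cap 0.89 [285. 292.] 747 [454. 344.  31.] [[422.0, 302.0, 1.0], [492.0, 373.0, 
[... 179 characters left out ...]
770.0, 82.0, 326.0]]
side neck 0.56 [287. 294.] 718 [455. 345.  31.] [[423.0, 302.0, 18.0], [490.0, 373.0, 59.0]]
side tank 0.95 [253. 141.] 14916 [624. -89. 160.] [[489.0, -283.0, 27.0], [772.0, 82.0, 326.0]]
side tin_c 0.73 [240. 272.] 726 [580. 300.  45.] [[550.0, 258.0, 3.0], [614.0, 323.0, 49.0]]
side spanner_c 0.69 [246. 333.] 627 [539. 450.   6.] [[451.0, 433.0, -1.0], [619.0, 470.0, 11.0]]
side spanner_c 0.18 [251. 140.] 14851 [624. -90. 160.] [[489.0, -279.0, 30.0], [771.0, 82.0, 326.0]]
side blank_c 0.78 [344. 169.] 524 [ 354. -182.    5.] [[253.0, -201.0, 0.0], [482.0, -165.0, 10.0]]
side blank_c 0.34 [254. 139.] 14680 [624. -88. 160.] [[489.0, -274.0, 33.0], [769.0, 83.0, 324.0]]
```

View pics/all.png

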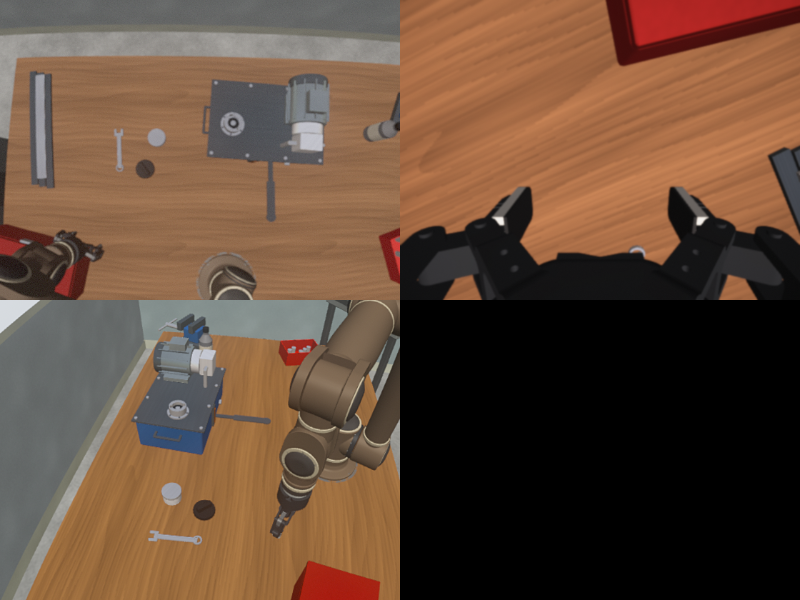

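The top view (upper left) shows the cap at about (145,168), tin at (157,137), spanner at (119,150), and neck at (232,123) in the composite picture. The blank is in front of the tank, on the right.

```bash
python3 - <<'E'
from h import *
for cam in ['top','side']:
    im,W=cloud(cam); f=W.reshape(-1,3); f=f[~np.isnan(f[:,0])]
    d=np.hypot(f[:,0]-459,f[:,1]-332)
    r=f[(d<45)&(f[:,2]>48)]; c=r.mean(0); w,v=np.linalg.eigh(np.cov(r[:,:2].T))
    print(cam,'rib',len(r),c.round(1),r.max(0).round(),r.min(0).round(),np.sqrt(w).round(1),np.arctan2(v[1,1],v[0,1]).round(3))
    n=f[(f[:,2]>182)&(f[:,2]<215)&(f[:,1]>-60)&(f[:,0]>480)&(f[:,0]<780)]
    print('neck',len(n),np.median(n,0).round(1),n.min(0).round(),n.max(0).round())
    m=((W[...,2]>182)&(W[...,2]<215)&(W[...,1]>-60)&(W[...,0]>480)).astype(np.uint8)
    p=W[m>0][:,:2].astype(np.float32); print('circ',cv2.minEnclosingCircle(p))
    # tank lid rect
    l=f[(f[:,2]>152)&(f[:,2]<168)&(f[:,0]>450)&(f[:,0]<800)]; print('lid',cv2.minAreaRect(l[:,:2].astype(np.float32)))
    v0,u0=np.argwhere(m).mean(0).astype(int); 
    z=[cv2.resize(im[y-35:y+35,x-35:x+35],(400,400),interpolation=cv2.INTER_CUBIC) for y,x in [(v0,u0),(238,200) if cam=='top' else (292,285)]]
    cv2.imwrite(f'pics/z{cam}.png',np.hstack(z))
E
```

```text
top rib 116 [458.7 334.   56.8] [484. 355.  60.] [436. 313.  49.] [ 4.7 16.2] -2.431
neck 464 [619.7   1.1 193.3] [587. -32. 182.] [654.  34. 201.]
circ ((620.93603515625, 0.06535815447568893), 34.41364669799805)
lid ((623.2568359375, -284.19390869140625), (737.89599609375, 291.7977600097656), 86.3382797241211)
side rib 155 [456.  336.8  55.6] [481. 357.  61.] [433. 312.  48.] [ 4.9 16.1] -2.441
neck 297 [613.9   3.  191.9] [584. -34. 182.] [651.  35. 199.]
circ ((618.7047729492188, -0.1577577292919159), 35.28475570678711)
lid ((632.10205078125, -399.2792663574219), (981.3180541992188, 314.16400146484375), 89.90482330322266)
```

View pics/ztop.png

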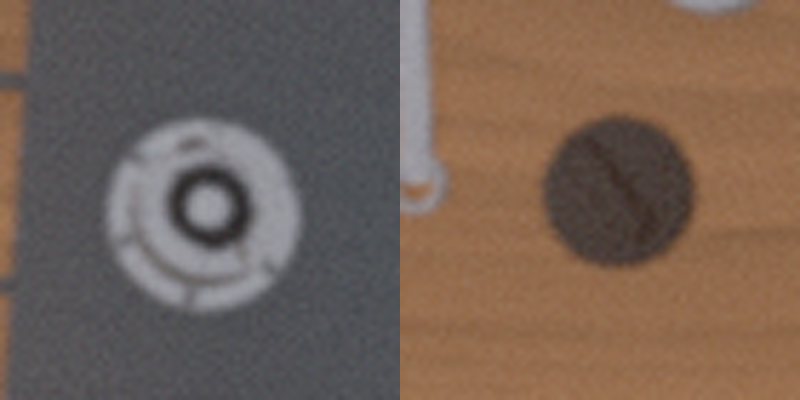

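The left crop shows the neck in the top view, with its slots not clearly resolved. The right crop shows the cap, with its rib running from upper left to lower right at about 0.71 rad in world. Next I move above the cap and square up to the rib.

Call:
{"api": "move_arm", "payload": {
  "commands": [
    {"translation": [-0.04, -0.0044, 0.004], "dr": [0, 0, 0], "grip": 1},
    {"translation": [-0.04, -0.0044, 0.004], "dr": [0, 0, 0], "grip": 1},
    {"translation": [-0.04, -0.0044, 0.004], "dr": [0, 0, 0], "grip": 1},
    {"translation": [-0.04, -0.0044, 0.004], "dr": [0, 0, 0], "grip": 1},
    {"translation": [-0.04, -0.0044, 0.004], "dr": [0, 0, 0], "grip": 1}
  ]
}}

```text
clock: 1.72
tcp_pos: [391.2, 374.4, 228.3]
orientation: [0.0, 0.211, 0.977, 0.0]
ft_force: [0.0, 0.4, 0.4]
width: 0.999
finger_force: 0.0
```

Call:
{"api": "move_arm", "payload": {
  "commands": [
    {"translation": [-0.04, -0.0044, 0.004], "dr": [0, 0, 0], "grip": 1},
    {"translation": [-0.0386, -0.0044, 0.004], "dr": [0, 0, 0], "grip": 1},
    {"translation": [0, 0, 0], "dr": [0, 0, -6.5], "grip": 1},
    {"translation": [0, 0, 0], "dr": [0, 0, -6.5], "grip": 1},
    {"translation": [0, 0, 0], "dr": [0, 0, -6.5], "grip": 1}
  ]
}}

```text
clock: 2.13
tcp_pos: [458.7, 334.1, 219.9]
orientation: [-0.0, 0.041, 0.999, -0.0]
ft_force: [-0.2, 0.1, 0.4]
width: 1.001
finger_force: 0.0
```

Call:
{"api": "move_arm", "payload": {
  "commands": [
    {"translation": [0, 0, 0], "dr": [0, 0, -6.5], "grip": 1},
    {"translation": [0, 0, 0], "dr": [0, 0, -6.5], "grip": 1},
    {"translation": [0, 0, 0], "dr": [0, 0, -6.5], "grip": 1},
    {"translation": [0, 0, 0], "dr": [0, 0, -6.5], "grip": 1},
    {"translation": [0, 0, 0], "dr": [0, 0, -6.5], "grip": 1}
  ]
}}

```text
clock: 2.55
tcp_pos: [457.9, 335.0, 220.2]
orientation: [-0.0, -0.241, 0.97, -0.0]
ft_force: [-0.4, 0.1, -0.5]
width: 0.998
finger_force: 0.0
```

Call:
{"api": "move_arm", "payload": {
  "commands": [
    {"translation": [0, 0, 0], "dr": [0, 0, -6.5], "grip": 1},
    {"translation": [0, 0, 0], "dr": [0, 0, -6.5], "grip": 1},
    {"translation": [0, 0, 0], "dr": [0, 0, 0], "grip": 1},
    {"translation": [0, 0, 0], "dr": [0, 0, 0], "grip": 1}
  ]
}}

```text
clock: 2.88
tcp_pos: [457.9, 335.0, 220.3]
orientation: [0.0, -0.345, 0.938, -0.0]
ft_force: [-0.6, -0.1, -0.2]
width: 1.0
finger_force: 0.0
```

```bash
cat >> h.py <<'E'
def info():
    T=pose(); s=ctrl.read_state()
    print('t',round(s['clock'],2),'tcp',T[:3,3].round(1),'yang',np.degrees(np.arctan2(T[1,1],T[0,1])).round(2),'z',T[:3,2].round(3),'F',np.round(s['ft_force'],1),'M',np.round(s['wrist_torque'],2),'w',round(s['width'],3),'ff',s['finger_force'],'q',np.round(s['joint_positions'],2))
    return T
E
python3 - <<'E'
from h import *
T=info(); im,W=cloud('wrist','w1.png')
print(T.round(3))
f=W.reshape(-1,3); f=f[~np.isnan(f[:,0])]
d=np.hypot(f[:,0]-458,f[:,1]-334)
for zz in (48,53):
    r=f[(d<48)&(f[:,2]>zz)&(f[:,2]<65)]; rc=cv2.minAreaRect(r[:,:2].astype(np.float32)); print(len(r),r.mean(0).round(1),rc,r[:,2].max())
r=f[(d<48)&(f[:,2]>25)&(f[:,2]<38)]; print('disc',len(r),np.median(r[:,2]),cv2.minEnclosingCircle(r[:,:2].astype(np.float32)))
E
```

```text
t 2.88 tcp [457.9 335.  220.3] yang 130.42 z [ 0. -0. -1.] F [-0.6 -0.1 -0.2] M [ 0.02 -0.02 -0.04] w 1.0 ff 0.0 q [ 0.63  0.21 -0.    1.36 -0.   -0.07]
[[ -0.761  -0.648   0.    457.871]
 [ -0.648   0.761  -0.    334.994]
 [ -0.     -0.     -1.    220.292]
 [  0.      0.      0.      1.   ]]
998 [457.5 333.   55.5] ((458.3395080566406, 334.0014343261719), (55.89105987548828, 15.866748809814453), 39.908599853515625) 58.12166267608785
952 [457.8 333.5  55.6] ((458.3182373046875, 334.0184326171875), (55.8853874206543, 15.821816444396973), 40.002315521240234) 58.12166267608785
disc 3326 29.85324194677753 ((458.82794189453125, 334.2107238769531), 39.71757888793945)
```

View pics/w1.png

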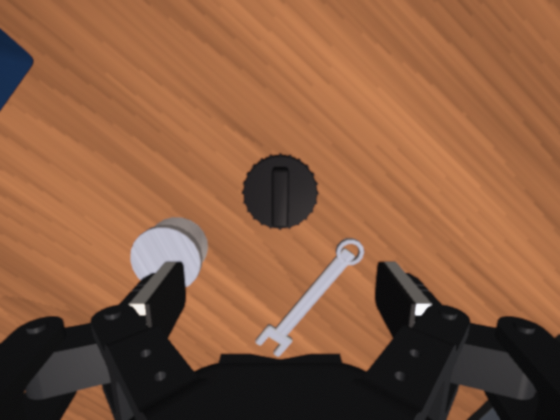

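The wrist view shows the cap at (280,190) with its rib aligned to the tool, the tin at (167,255) and the spanner at (312,300). Nothing stands in the fingers' path, so I descend and grip.

Call:
{"api": "move_arm", "payload": {
  "commands": [
    {"translation": [0.0003, -0.001, 0.04], "dr": [0, 0, 0.4], "grip": 1},
    {"translation": [0, 0, 0.04], "dr": [0, 0, 0], "grip": 1},
    {"translation": [0, 0, 0.04], "dr": [0, 0, 0], "grip": 1},
    {"translation": [0, 0, 0.035], "dr": [0, 0, 0], "grip": 1},
    {"translation": [0, 0, 0.014], "dr": [0, 0, 0], "grip": 1}
  ]
}}

```text
clock: 3.35
tcp_pos: [455.7, 332.2, 46.1]
orientation: [-0.003, -0.342, 0.94, -0.001]
ft_force: [-1.0, 0.4, 0.0]
width: 1.005
finger_force: 0.0
```

Call:
{"api": "move_arm", "payload": {
  "commands": [
    {"translation": [0, 0, 0], "dr": [0, 0, 0], "grip": 1},
    {"translation": [0, 0, 0], "dr": [0, 0, 0], "grip": 0},
    {"translation": [0, 0, 0], "dr": [0, 0, 0], "grip": 0},
    {"translation": [0, 0, 0], "dr": [0, 0, 0], "grip": 0},
    {"translation": [0, 0, 0], "dr": [0, 0, 0], "grip": 0}
  ]
}}

```text
clock: 3.77
tcp_pos: [459.3, 334.8, 53.2]
orientation: [0.002, -0.344, 0.939, 0.0]
ft_force: [-0.3, 0.2, 0.4]
width: 0.454
finger_force: 0.0
```

Call:
{"api": "move_arm", "payload": {
  "commands": [
    {"translation": [0, 0, 0], "dr": [0, 0, 0], "grip": 0},
    {"translation": [0, 0, 0], "dr": [0, 0, 0], "grip": 0},
    {"translation": [0, 0, 0], "dr": [0, 0, 0], "grip": 0},
    {"translation": [0, 0, 0], "dr": [0, 0, 0], "grip": 0},
    {"translation": [0, 0, 0], "dr": [0, 0, 0], "grip": 0}
  ]
}}

```text
clock: 4.18
tcp_pos: [458.8, 334.4, 52.4]
orientation: [0.001, -0.344, 0.939, 0.0]
ft_force: [-1.2, 0.3, 6.6]
width: 0.173
finger_force: 59.4
```

```bash
python3 -c "
from h import *
info()"
```

```text
t 4.18 tcp [458.8 334.4  52.4] yang 130.2 z [ 0.002  0.001 -1.   ] F [-1.2  0.3  6.6] M [-0.08  0.08 -0.01] w 0.173 ff 59.44901883602142 q [ 0.63  0.27 -0.29  1.   -0.   -0.07]
```

Call:
{"api": "move_arm", "payload": {
  "commands": [
    {"translation": [0, 0, -0.01], "dr": [0, 0, 0], "grip": 0},
    {"translation": [0, 0, -0.025], "dr": [0, 0, 0], "grip": 0},
    {"translation": [0, 0, -0.035], "dr": [0, 0, 0], "grip": 0},
    {"translation": [0, 0, -0.035], "dr": [0, 0, 0], "grip": 0},
    {"translation": [0, 0, -0.035], "dr": [0, 0, 0], "grip": 0}
  ]
}}

```text
clock: 4.6
tcp_pos: [457.6, 333.5, 192.7]
orientation: [-0.001, -0.344, 0.939, -0.0]
ft_force: [0.2, -0.2, -1.1]
width: 0.172
finger_force: 58.7
```

Call:
{"api": "move_arm", "payload": {
  "commands": [
    {"translation": [0, 0, -0.035], "dr": [0, 0, 0], "grip": 0},
    {"translation": [0, 0, -0.035], "dr": [0, 0, 0], "grip": 0},
    {"translation": [0, 0, -0.028], "dr": [0, 0, 0], "grip": 0},
    {"translation": [0.0011, -0.018, 0], "dr": [0, 0, 0], "grip": 0},
    {"translation": [0.0022, -0.036, 0], "dr": [0, 0, 0], "grip": 0}
  ]
}}

```text
clock: 5.02
tcp_pos: [490.0, 292.8, 292.2]
orientation: [0.002, -0.346, 0.938, 0.001]
ft_force: [1.3, 0.5, -2.0]
width: 0.173
finger_force: 58.8
```

Call:
{"api": "move_arm", "payload": {
  "commands": [
    {"translation": [0.0022, -0.036, 0], "dr": [0, 0, 0], "grip": 0},
    {"translation": [0.0022, -0.036, 0], "dr": [0, 0, 0], "grip": 0},
    {"translation": [0.0022, -0.036, 0], "dr": [0, 0, 0], "grip": 0},
    {"translation": [0.0022, -0.036, 0], "dr": [0, 0, 0], "grip": 0},
    {"translation": [0.0022, -0.036, 0], "dr": [0, 0, 0], "grip": 0}
  ]
}}

```text
clock: 5.43
tcp_pos: [598.8, 144.4, 289.5]
orientation: [-0.0, -0.344, 0.939, 0.0]
ft_force: [1.0, 0.3, -1.7]
width: 0.171
finger_force: 58.8
```

Call:
{"api": "move_arm", "payload": {
  "commands": [
    {"translation": [0.0022, -0.036, 0], "dr": [0, 0, 0], "grip": 0},
    {"translation": [0.0022, -0.036, 0], "dr": [0, 0, 0], "grip": 0},
    {"translation": [0.0022, -0.036, 0], "dr": [0, 0, 0], "grip": 0},
    {"translation": [0.0011, -0.018, 0], "dr": [0, 0, 0], "grip": 0},
    {"translation": [0, 0, 0], "dr": [0, 0, 0], "grip": 0}
  ]
}}

```text
clock: 5.85
tcp_pos: [675.4, 41.0, 287.8]
orientation: [-0.001, -0.342, 0.94, -0.0]
ft_force: [-1.2, 0.3, -2.0]
width: 0.172
finger_force: 58.9
```

Call:
{"api": "move_arm", "payload": {
  "commands": [
    {"translation": [0, 0, 0], "dr": [0, 0, 0], "grip": 0},
    {"translation": [0, 0, 0], "dr": [0, 0, 0], "grip": 0},
    {"translation": [0, 0, 0], "dr": [0, 0, 0], "grip": 0}
  ]
}}

```text
clock: 6.1
tcp_pos: [673.2, 45.8, 289.6]
orientation: [-0.0, -0.344, 0.939, 0.0]
ft_force: [0.4, 0.1, -1.8]
width: 0.174
finger_force: 58.9
```

```bash
python3 - <<'E'
from h import *
T=info(); im,W=cloud('wrist','w2.png')
m=(abs(W[...,2]-194)<4)&(np.hypot(W[...,0]-620,W[...,1])<45)
p=W[m]; print(m.sum(),np.median(p,0).round(1))
if m.sum()>50: 
    print(cv2.minEnclosingCircle(p[:,:2].astype(np.float32))); 
    v,u=np.argwhere(m).mean(0).astype(int); print(u,v)
E
```

```text
t 6.1 tcp [673.2  45.8 289.6] yang 130.27 z [-0.  0. -1.] F [ 0.4  0.1 -1.8] M [ 0.03  0.02 -0.  ] w 0.174 ff 58.94817531108856 q [ 0.07  0.44  0.47  1.6   0.   -0.63]
4294 [618.3  -4.1 192.7]
((620.015869140625, -2.7565712928771973), 34.1529541015625)
276 114
```

View pics/w2.png

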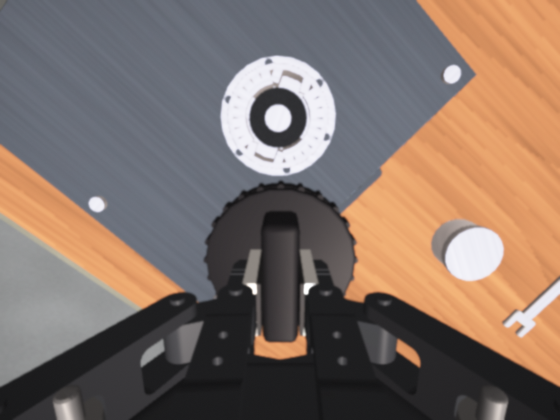

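The neck is at (278,115), with two brownish marks at (290,75) and (265,155) that may be the slots. The cap is held upright. I'll zoom in on the neck, rectified to world axes.

```bash
python3 - <<'E'
from h import *
T=pose(); im=cv2.imread('pics/w2.png'); c=ctrl.camera_info('wrist')
K=np.array([[c['fx'],0,c['cx']],[0,c['fy'],c['cy']],[0,0,1.]]); TC=T@np.array(c['tool_from_camera'])
print(TC[:3,3].round(1))
# fit outer circle of neck top face by colour: orthophoto at z=194, north= +y, east=+x ; 0.2mm/px 
n=400; s=0.2
gx,gy=np.meshgrid((np.arange(n)-n/2)*s+620,(n/2-np.arange(n))*s-1)
Pw=np.dstack([gx,gy,np.full_like(gx,194)]).reshape(-1,3)
Ci=np.linalg.inv(TC); rv=cv2.Rodrigues(Ci[:3,:3])[0]
uv=cv2.projectPoints(Pw,rv,Ci[:3,3],K,np.array(c['D'],float))[0].reshape(n,n,2).astype(np.float32)
o=cv2.remap(im,uv[...,0],uv[...,1],cv2.INTER_CUBIC)
g=cv2.cvtColor(o,cv2.COLOR_BGR2GRAY); b=(g>150).astype(np.uint8)
ct=max(cv2.findContours(b,cv2.RETR_EXTERNAL,cv2.CHAIN_APPROX_NONE)[0],key=cv2.contourArea)
(e,ax,_)=cv2.fitEllipse(ct); cen=(620+(e[0]-n/2)*s, -1+(n/2-e[1])*s); print('neck centre',cen,np.array(ax)*s)
pol=cv2.warpPolar(o,(200,720),e,200,cv2.WARP_POLAR_LINEAR)
cv2.imwrite('pics/o.png',np.hstack([cv2.resize(o,(500,500)),cv2.resize(pol,(300,500))]))
E
```

```text
[622.3   1.4 414.1]
neck centre (620.0916351318359, -1.8237487792968752) [76.56506958 76.67157593]
```

View pics/o.png

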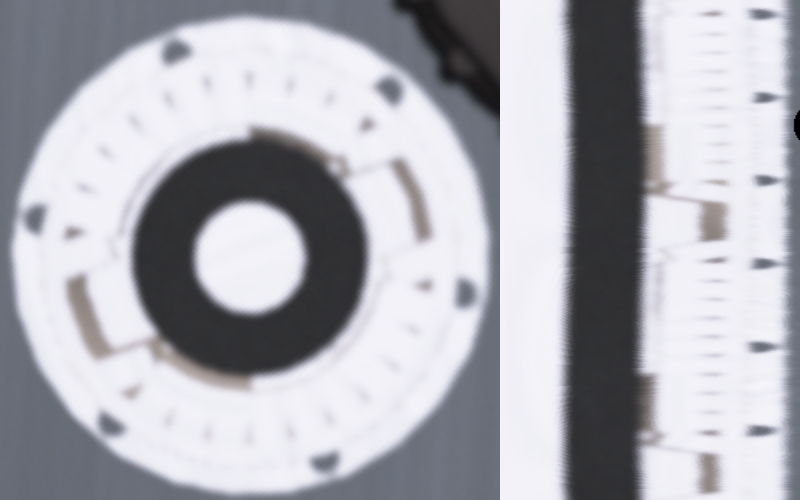

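The rectified view shows the entry slots at about (415,200) and (87,318). That puts the slots at about 20° (0.35 rad) in world and the neck centre at about (620.2, -2.3). I move over it with the rib at 20°.

Call:
{"api": "move_arm", "payload": {
  "commands": [
    {"translation": [0.02, -0.0009, 0], "dr": [0, 0, 0], "grip": 0},
    {"translation": [0.03, -0.0009, 0], "dr": [0, 0, 0], "grip": 0},
    {"translation": [0.0209, -0.0009, 0], "dr": [0, 0, 0], "grip": 0},
    {"translation": [0, 0, 0.005], "dr": [0, 0, 6.77], "grip": 0},
    {"translation": [0, 0, 0.01], "dr": [0, 0, 6.77], "grip": 0}
  ]
}}

```text
clock: 6.57
tcp_pos: [620.5, -2.8, 276.8]
orientation: [0.002, -0.228, 0.974, -0.0]
ft_force: [-0.9, 0.5, -1.7]
width: 0.174
finger_force: 59.0
```

Call:
{"api": "move_arm", "payload": {
  "commands": [
    {"translation": [0, 0, 0.015], "dr": [0, 0, 6.76], "grip": 0},
    {"translation": [0, 0, 0.008], "dr": [0, 0, 0], "grip": 0},
    {"translation": [0, 0, 0], "dr": [0, 0, 0], "grip": 0},
    {"translation": [0, 0, 0], "dr": [0, 0, 0], "grip": 0},
    {"translation": [0, 0, 0], "dr": [0, 0, 0], "grip": 0}
  ]
}}

```text
clock: 6.98
tcp_pos: [621.5, -2.5, 252.1]
orientation: [0.0, -0.174, 0.985, -0.0]
ft_force: [0.3, -0.4, -2.3]
width: 0.174
finger_force: 59.0
```

```bash
python3 - <<'E'
from h import *
T=info()
for cam in ['top','side']:
    im,W=cloud(cam); f=W.reshape(-1,3); f=f[~np.isnan(f[:,0])]
    n=f[(np.hypot(f[:,0]-620,f[:,1])<42)&(f[:,2]>200)&(f[:,2]<230)]; print(cam,len(n),np.median(n,0).round(1),cv2.minEnclosingCircle(n[:,:2].astype(np.float32)))
E
```

```text
t 6.98 tcp [621.5  -2.5 252.1] yang 110.06 z [ 0.001 -0.    -1.   ] F [ 0.3 -0.4 -2.3] M [ 0.01  0.04 -0.01] w 0.174 ff 58.97124409675598 q [-0.    0.31  0.2   1.46 -0.   -0.35]
top 87 [595.4  10.6 228.6] ((621.6159057617188, -0.42807066440582275), 39.20449447631836)
side 220 [612.6  23.3 227.3] ((618.9371337890625, 0.9236842393875122), 39.10881423950195)
```

Call:
{"api": "move_arm", "payload": {
  "commands": [
    {"translation": [0.0005, 0, 0.003], "dr": [0, 0, 0], "grip": 0},
    {"translation": [0, 0, 0.003], "dr": [0, 0, 0], "grip": 0},
    {"translation": [0, 0, 0.003], "dr": [0, 0, 0], "grip": 0},
    {"translation": [0, 0, 0], "dr": [0, 0, 0], "grip": 0},
    {"translation": [0, 0, 0], "dr": [0, 0, 0], "grip": 0}
  ]
}}

```text
clock: 7.5
tcp_pos: [620.8, -3.2, 241.9]
orientation: [-0.0, -0.173, 0.985, 0.0]
ft_force: [0.3, -0.3, -1.5]
width: 0.174
finger_force: 59.0
```

Call:
{"api": "move_arm", "payload": {
  "commands": [
    {"translation": [0, 0, 0.0015], "dr": [0, 0, 0], "grip": 0},
    {"translation": [0, 0, 0.0015], "dr": [0, 0, 0], "grip": 0},
    {"translation": [0, 0, 0.001], "dr": [0, 0, 0], "grip": 0},
    {"translation": [0, 0, 0], "dr": [0, 0, 0], "grip": 0},
    {"translation": [0, 0, 0], "dr": [0, 0, 0], "grip": 0}
  ]
}}

```text
clock: 7.92
tcp_pos: [620.9, -3.1, 238.2]
orientation: [-0.0, -0.173, 0.985, 0.0]
ft_force: [-0.1, 0.8, -1.9]
width: 0.179
finger_force: 59.0
```

```bash
python3 -c "
from h import *
info()"
```

```text
t 7.92 tcp [620.9  -3.1 238.2] yang 109.9 z [-0.  0. -1.] F [-0.1  0.8 -1.9] M [0.09 0.04 0.07] w 0.179 ff 58.98887515068054 q [-0.01  0.31  0.17  1.43  0.   -0.35]
```

Call:
{"api": "move_arm", "payload": {
  "commands": [
    {"translation": [0, 0, 0.001], "dr": [0, 0, 0], "grip": 0},
    {"translation": [0, 0, 0.001], "dr": [0, 0, 0], "grip": 0},
    {"translation": [0, 0, 0], "dr": [0, 0, 0], "grip": 0},
    {"translation": [0, 0, 0], "dr": [0, 0, 0], "grip": 0}
  ]
}}

```text
clock: 8.25
tcp_pos: [620.9, -3.1, 236.2]
orientation: [-0.0, -0.173, 0.985, 0.0]
ft_force: [0.5, 0.5, -1.8]
width: 0.172
finger_force: 59.0
```

Call:
{"api": "move_arm", "payload": {
  "commands": [
    {"translation": [0, 0, 0.001], "dr": [0, 0, 0], "grip": 0},
    {"translation": [0, 0, 0.001], "dr": [0, 0, 0], "grip": 0},
    {"translation": [0, 0, 0], "dr": [0, 0, 0], "grip": 0},
    {"translation": [0, 0, 0], "dr": [0, 0, 0], "grip": 0}
  ]
}}

```text
clock: 8.58
tcp_pos: [621.0, -3.1, 234.5]
orientation: [0.0, -0.173, 0.985, 0.0]
ft_force: [-0.8, 0.5, -0.1]
width: 0.173
finger_force: 59.2
```

```bash
python3 -c "
from h import *
info()"
```

```text
t 8.58 tcp [621.   -3.1 234.5] yang 109.9 z [ 0.  0. -1.] F [-0.8  0.5 -0.1] M [0.18 0.17 0.01] w 0.173 ff 59.21323299407959 q [-0.01  0.31  0.16  1.42  0.   -0.35]
```

Call:
{"api": "move_arm", "payload": {
  "commands": [
    {"translation": [0, 0, 0.001], "dr": [0, 0, 0], "grip": 0},
    {"translation": [0, 0, 0.001], "dr": [0, 0, 0], "grip": 0},
    {"translation": [0, 0, 0.001], "dr": [0, 0, 0], "grip": 0},
    {"translation": [0, 0, 0], "dr": [0, 0, 0], "grip": 0},
    {"translation": [0, 0, 0], "dr": [0, 0, 0], "grip": 0}
  ]
}}

```text
clock: 9.0
tcp_pos: [621.0, -3.0, 231.7]
orientation: [0.0, -0.173, 0.985, 0.0]
ft_force: [-2.2, 1.2, 4.1]
width: 0.172
finger_force: 60.0
```

```bash
python3 -c "
from h import *
info()"
```

```text
t 9.0 tcp [621.   -3.  231.7] yang 109.9 z [ 0.001  0.    -1.   ] F [-2.2  1.2  4.1] M [0.32 0.48 0.  ] w 0.172 ff 59.95211899280548 q [-0.    0.31  0.16  1.41  0.   -0.35]
```

Call:
{"api": "move_arm", "payload": {
  "commands": [
    {"translation": [0.0004, 0.0004, 0.001], "dr": [0, 0, 0], "grip": 0},
    {"translation": [0, 0, 0.001], "dr": [0, 0, 0], "grip": 0},
    {"translation": [0, 0, 0.001], "dr": [0, 0, 0], "grip": 0},
    {"translation": [0, 0, 0], "dr": [0, 0, 0], "grip": 0},
    {"translation": [0, 0, 0], "dr": [0, 0, 0], "grip": 0}
  ]
}}

```text
clock: 9.42
tcp_pos: [620.9, -3.0, 229.1]
orientation: [0.001, -0.173, 0.985, -0.0]
ft_force: [-1.3, 2.2, 6.8]
width: 0.172
finger_force: 60.1
```

Call:
{"api": "move_arm", "payload": {
  "commands": [
    {"translation": [0, 0, 0.001], "dr": [0, 0, 0], "grip": 0},
    {"translation": [0, 0, 0.001], "dr": [0, 0, 0], "grip": 0},
    {"translation": [0, 0, 0.001], "dr": [0, 0, 0], "grip": 0},
    {"translation": [0, 0, 0], "dr": [0, 0, 0], "grip": 0},
    {"translation": [0, 0, 0], "dr": [0, 0, 0], "grip": 0}
  ]
}}

```text
clock: 9.83
tcp_pos: [620.9, -3.0, 226.6]
orientation: [0.001, -0.173, 0.985, -0.0]
ft_force: [-2.4, 1.6, 10.2]
width: 0.168
finger_force: 60.4
```

```bash
python3 -c "
from h import *
info()"
```

```text
t 9.83 tcp [620.9  -3.  226.6] yang 109.9 z [ 0.002 -0.    -1.   ] F [-2.4  1.6 10.2] M [0.14 0.43 0.03] w 0.168 ff 60.421008467674255 q [-0.    0.31  0.14  1.4  -0.   -0.35]
```

Call:
{"api": "move_arm", "payload": {
  "commands": [
    {"translation": [0.0004, 0.0004, 0.001], "dr": [0, 0, 0], "grip": 0},
    {"translation": [0, 0, 0.0003], "dr": [0, 0, 0], "grip": 0},
    {"translation": [0, 0, 0], "dr": [0, 0, 0], "grip": 0},
    {"translation": [0, 0, 0], "dr": [0, 0, 0], "grip": 0}
  ]
}}

```text
clock: 10.17
tcp_pos: [620.8, -2.9, 225.7]
orientation: [0.002, -0.173, 0.985, -0.001]
ft_force: [-1.5, -0.4, 9.3]
width: 0.173
finger_force: 60.6
```

Call:
{"api": "move_arm", "payload": {
  "commands": [
    {"translation": [0, 0, 0], "dr": [0, 0, 2], "grip": 0},
    {"translation": [0, 0, 0], "dr": [0, 0, 3], "grip": 0},
    {"translation": [0, 0, 0], "dr": [0, 0, 3], "grip": 0},
    {"translation": [0, 0, 0], "dr": [0, 0, 0], "grip": 0},
    {"translation": [0, 0, 0], "dr": [0, 0, 0], "grip": 0}
  ]
}}

```text
clock: 10.58
tcp_pos: [621.0, -2.9, 225.8]
orientation: [0.002, -0.104, 0.995, -0.0]
ft_force: [-1.1, 0.5, 10.4]
width: 0.176
finger_force: 60.6
```

```bash
python3 -c "
from h import *
info()"
```

```text
t 10.58 tcp [621.   -2.9 225.8] yang 101.88 z [ 0.004 -0.001 -1.   ] F [-1.1  0.5 10.4] M [ 0.05  0.21 -0.1 ] w 0.176 ff 60.60413360595703 q [-0.    0.31  0.14  1.4  -0.   -0.21]
```

Call:
{"api": "move_arm", "payload": {
  "commands": [
    {"translation": [0, 0, 0.0004], "dr": [0, 0, 4], "grip": 0},
    {"translation": [0, 0, 0], "dr": [0, 0, 5], "grip": 0},
    {"translation": [0, 0, 0], "dr": [0, 0, 5], "grip": 0},
    {"translation": [0, 0, 0], "dr": [0, 0, 5], "grip": 0},
    {"translation": [0, 0, 0], "dr": [0, 0, 2], "grip": 0}
  ]
}}

```text
clock: 11.0
tcp_pos: [621.0, -2.9, 225.5]
orientation: [0.002, 0.081, 0.997, -0.0]
ft_force: [-0.6, 0.9, 10.1]
width: 0.171
finger_force: 60.7
```

```bash
python3 -c "
from h import *
info()"
```

```text
t 11.0 tcp [621.   -2.9 225.5] yang 80.68 z [ 0.004 -0.001 -1.   ] F [-0.6  0.9 10.1] M [-0.01  0.17  0.09] w 0.171 ff 60.65831422805786 q [-0.    0.31  0.14  1.4  -0.    0.16]
```

Call:
{"api": "move_arm", "payload": {
  "commands": [
    {"translation": [0, 0, 0], "dr": [0, 0, 4], "grip": 0},
    {"translation": [0, 0, 0], "dr": [0, 0, 5], "grip": 0},
    {"translation": [0, 0, 0], "dr": [0, 0, 5], "grip": 0},
    {"translation": [0, 0, 0], "dr": [0, 0, 4], "grip": 0},
    {"translation": [0, 0, 0], "dr": [0, 0, 0], "grip": 0}
  ]
}}

```text
clock: 11.42
tcp_pos: [621.0, -2.9, 225.5]
orientation: [0.002, 0.236, 0.972, 0.0]
ft_force: [-0.6, 0.7, 10.4]
width: 0.173
finger_force: 60.7
```

```bash
python3 -c "
from h import *
info()"
```

```text
t 11.42 tcp [621.   -2.9 225.5] yang 62.73 z [ 0.004 -0.001 -1.   ] F [-0.6  0.7 10.4] M [ 0.04  0.27 -0.05] w 0.173 ff 60.653958320617676 q [-0.    0.31  0.14  1.4  -0.    0.47]
```

Call:
{"api": "move_arm", "payload": {
  "commands": [
    {"translation": [0, 0, 0], "dr": [0, 0, 4], "grip": 0},
    {"translation": [0, 0, 0], "dr": [0, 0, 5], "grip": 0},
    {"translation": [0, 0, 0], "dr": [0, 0, 5], "grip": 0},
    {"translation": [0, 0, 0], "dr": [0, 0, 5], "grip": 0},
    {"translation": [0, 0, 0], "dr": [0, 0, 3], "grip": 0}
  ]
}}

```text
clock: 11.83
tcp_pos: [620.9, -2.8, 225.4]
orientation: [0.002, 0.417, 0.909, 0.001]
ft_force: [-1.4, 0.6, 9.7]
width: 0.173
finger_force: 60.7
```

```bash
python3 -c "
from h import *
info()"
```

```text
t 11.83 tcp [620.9  -2.8 225.4] yang 40.67 z [ 0.004 -0.001 -1.   ] F [-1.4  0.6  9.7] M [0.02 0.31 0.08] w 0.173 ff 60.655564069747925 q [-0.    0.31  0.14  1.4  -0.    0.86]
```

Call:
{"api": "move_arm", "payload": {
  "commands": [
    {"translation": [0, 0, 0], "dr": [0, 0, 1.5], "grip": 0},
    {"translation": [0, 0, 0], "dr": [0, 0, 1.5], "grip": 0},
    {"translation": [0, 0, 0], "dr": [0, 0, 1.5], "grip": 0},
    {"translation": [0, 0, 0], "dr": [0, 0, 0], "grip": 0}
  ]
}}

```text
clock: 12.17
tcp_pos: [620.9, -2.9, 225.4]
orientation: [0.002, 0.451, 0.892, 0.001]
ft_force: [-1.2, -0.3, 9.6]
width: 0.172
finger_force: 60.7
```

```bash
python3 -c "
from h import *
info()"
```

```text
t 12.17 tcp [620.9  -2.9 225.4] yang 36.33 z [ 0.004 -0.001 -1.   ] F [-1.2 -0.3  9.6] M [ 0.05  0.36 -0.03] w 0.172 ff 60.66086769104004 q [-0.    0.31  0.14  1.4  -0.    0.93]
```

Call:
{"api": "move_arm", "payload": {
  "commands": [
    {"translation": [0, 0, 0], "dr": [0, 0, 1.5], "grip": 0},
    {"translation": [0, 0, 0], "dr": [0, 0, 1.5], "grip": 0},
    {"translation": [0, 0, 0], "dr": [0, 0, 1.5], "grip": 0},
    {"translation": [0, 0, 0], "dr": [0, 0, 0], "grip": 0}
  ]
}}

```text
clock: 12.5
tcp_pos: [620.8, -2.9, 225.4]
orientation: [0.002, 0.486, 0.874, 0.001]
ft_force: [-1.8, 0.1, 11.4]
width: 0.171
finger_force: 60.7
```

```bash
python3 -c "
from h import *
info()"
```

```text
t 12.5 tcp [620.8  -2.9 225.4] yang 31.83 z [ 0.004 -0.001 -1.   ] F [-1.8  0.1 11.4] M [ 0.01  0.38 -0.02] w 0.171 ff 60.665602684020996 q [-0.    0.31  0.14  1.4  -0.    1.01]
```

Call:
{"api": "move_arm", "payload": {
  "commands": [
    {"translation": [0, 0, 0], "dr": [0, 0, 1.5], "grip": 0},
    {"translation": [0, 0, 0], "dr": [0, 0, 1.5], "grip": 0},
    {"translation": [0, 0, 0], "dr": [0, 0, 0], "grip": 0}
  ]
}}

```text
clock: 12.75
tcp_pos: [620.8, -2.9, 225.4]
orientation: [0.002, 0.509, 0.861, 0.001]
ft_force: [-2.7, -0.6, 10.1]
width: 0.174
finger_force: 60.7
```

```bash
python3 -c "
from h import *
info()"
```

```text
t 12.75 tcp [620.8  -2.9 225.4] yang 28.83 z [ 0.004 -0.001 -1.   ] F [-2.7 -0.6 10.1] M [0.01 0.41 0.04] w 0.174 ff 60.667898654937744 q [-0.    0.31  0.14  1.4  -0.    1.06]
```

Call:
{"api": "move_arm", "payload": {
  "commands": [
    {"translation": [0, 0, 0], "dr": [0, 0, 1], "grip": 0},
    {"translation": [0, 0, 0], "dr": [0, 0, 1], "grip": 0},
    {"translation": [0, 0, 0], "dr": [0, 0, 1], "grip": 0},
    {"translation": [0, 0, 0], "dr": [0, 0, 0], "grip": 0}
  ]
}}

```text
clock: 13.08
tcp_pos: [620.7, -3.0, 225.4]
orientation: [0.002, 0.531, 0.847, 0.001]
ft_force: [-1.2, 0.4, 10.5]
width: 0.171
finger_force: 60.7
```

```bash
python3 -c "
from h import *
info()"
```

```text
t 13.08 tcp [620.7  -3.  225.4] yang 25.85 z [ 0.003 -0.001 -1.   ] F [-1.2  0.4 10.5] M [0.05 0.4  0.  ] w 0.171 ff 60.68495035171509 q [-0.    0.31  0.14  1.4  -0.    1.12]
```

Call:
{"api": "move_arm", "payload": {
  "commands": [
    {"translation": [0, 0, 0], "dr": [0, 0, 1], "grip": 0},
    {"translation": [0, 0, 0], "dr": [0, 0, 1], "grip": 0},
    {"translation": [0, 0, 0], "dr": [0, 0, 1], "grip": 0},
    {"translation": [0, 0, 0], "dr": [0, 0, 0], "grip": 0}
  ]
}}

```text
clock: 13.42
tcp_pos: [620.8, -2.9, 225.4]
orientation: [0.002, 0.553, 0.833, 0.001]
ft_force: [-1.7, 0.4, 10.4]
width: 0.175
finger_force: 60.7
```

```bash
python3 -c "
from h import *
info()"
```

```text
t 13.42 tcp [620.8  -2.9 225.4] yang 22.86 z [ 0.003 -0.001 -1.   ] F [-1.7  0.4 10.4] M [ 0.07  0.4  -0.03] w 0.175 ff 60.68295478820801 q [-0.    0.31  0.14  1.4  -0.    1.17]
```

Call:
{"api": "move_arm", "payload": {
  "commands": [
    {"translation": [0, 0, 0], "dr": [0, 0, 1], "grip": 0},
    {"translation": [0, 0, 0], "dr": [0, 0, 1], "grip": 0},
    {"translation": [0, 0, 0], "dr": [0, 0, 0], "grip": 0}
  ]
}}

```text
clock: 13.67
tcp_pos: [620.8, -2.9, 225.4]
orientation: [0.002, 0.567, 0.823, 0.001]
ft_force: [-1.3, -0.6, 10.2]
width: 0.172
finger_force: 60.7
```

```bash
python3 -c "
from h import *
info()"
```

```text
t 13.67 tcp [620.8  -2.9 225.4] yang 20.86 z [ 0.004 -0.001 -1.   ] F [-1.3 -0.6 10.2] M [ 0.05  0.47 -0.01] w 0.172 ff 60.68715691566467 q [-0.    0.31  0.14  1.4  -0.    1.2 ]
```

Call:
{"api": "move_arm", "payload": {
  "commands": [
    {"translation": [0, 0, 0], "dr": [0, 0, 1], "grip": 0},
    {"translation": [0, 0, 0], "dr": [0, 0, 1], "grip": 0},
    {"translation": [0, 0, 0], "dr": [0, 0, 0], "grip": 0}
  ]
}}

```text
clock: 13.92
tcp_pos: [620.7, -2.9, 225.4]
orientation: [0.002, 0.582, 0.813, 0.001]
ft_force: [-1.8, 0.2, 10.4]
width: 0.179
finger_force: 60.7
```

```bash
python3 -c "
from h import *
info()"
```

```text
t 13.92 tcp [620.7  -2.9 225.4] yang 18.86 z [ 0.003 -0.    -1.   ] F [-1.8  0.2 10.4] M [0.03 0.4  0.03] w 0.179 ff 60.68590700626373 q [-0.    0.31  0.14  1.4  -0.    1.24]
```

Call:
{"api": "move_arm", "payload": {
  "commands": [
    {"translation": [0, 0, 0], "dr": [0, 0, 1], "grip": 0},
    {"translation": [0, 0, 0], "dr": [0, 0, 1], "grip": 0},
    {"translation": [0, 0, 0], "dr": [0, 0, 0], "grip": 0}
  ]
}}

```text
clock: 14.17
tcp_pos: [620.6, -2.9, 225.3]
orientation: [0.001, 0.596, 0.803, 0.001]
ft_force: [-2.0, -0.3, 10.4]
width: 0.177
finger_force: 60.7
```

```bash
python3 -c "
from h import *
info()"
```

```text
t 14.17 tcp [620.6  -2.9 225.3] yang 16.87 z [ 0.003 -0.001 -1.   ] F [-2.  -0.3 10.4] M [0.07 0.59 0.05] w 0.177 ff 60.68662405014038 q [-0.    0.31  0.14  1.4  -0.    1.27]
```

Call:
{"api": "move_arm", "payload": {
  "commands": [
    {"translation": [0, 0, 0], "dr": [0, 0, 1], "grip": 0},
    {"translation": [0, 0, 0], "dr": [0, 0, 1], "grip": 0},
    {"translation": [0, 0, 0], "dr": [0, 0, 0], "grip": 0}
  ]
}}

```text
clock: 14.42
tcp_pos: [620.1, -2.9, 225.3]
orientation: [0.001, 0.61, 0.793, 0.0]
ft_force: [-2.6, 0.5, 11.4]
width: 0.174
finger_force: 60.8
```

```bash
python3 -c "
from h import *
info()"
```

```text
t 14.42 tcp [620.1  -2.9 225.3] yang 14.88 z [ 0.002 -0.001 -1.   ] F [-2.6  0.5 11.4] M [-0.01  0.93  0.21] w 0.174 ff 60.78333914279938 q [-0.    0.31  0.14  1.4  -0.    1.31]
```

Call:
{"api": "move_arm", "payload": {
  "commands": [
    {"translation": [0, 0, 0], "dr": [0, 0, 1], "grip": 0},
    {"translation": [0, 0, 0], "dr": [0, 0, 0], "grip": 0}
  ]
}}

```text
clock: 14.58
tcp_pos: [619.9, -2.9, 225.3]
orientation: [0.001, 0.616, 0.787, 0.0]
ft_force: [-3.5, -0.0, 12.3]
width: 0.172
finger_force: 60.9
```

```bash
python3 -c "
from h import *
info()"
```

```text
t 14.58 tcp [619.9  -2.9 225.3] yang 13.9 z [ 0.002 -0.001 -1.   ] F [-3.5 -0.  12.3] M [0.   1.1  0.28] w 0.172 ff 60.85689067840576 q [-0.    0.31  0.14  1.4  -0.    1.32]
```

Call:
{"api": "move_arm", "payload": {
  "commands": [
    {"translation": [0, 0, 0], "dr": [0, 0, 1], "grip": 0},
    {"translation": [0, 0, 0], "dr": [0, 0, 0], "grip": 0}
  ]
}}

```text
clock: 14.75
tcp_pos: [619.8, -2.9, 225.3]
orientation: [0.001, 0.623, 0.782, 0.0]
ft_force: [-4.1, -0.9, 11.9]
width: 0.174
finger_force: 61.0
```

```bash
python3 -c "
from h import *
info()"
```

```text
t 14.75 tcp [619.8  -2.9 225.3] yang 12.93 z [ 0.002 -0.001 -1.   ] F [-4.1 -0.9 11.9] M [-0.07  1.17  0.51] w 0.174 ff 61.01540923118591 q [-0.    0.31  0.14  1.4  -0.    1.34]
```

The torque has risen to 0.5 N·m at about 97° of turn, so this is the stop. I ease off slightly and let the spring lift the cap into the catch.

Call:
{"api": "move_arm", "payload": {
  "commands": [
    {"translation": [0, 0, -0.0005], "dr": [0, 0, -0.5], "grip": 0},
    {"translation": [0, 0, -0.001], "dr": [0, 0, 0], "grip": 0},
    {"translation": [0, 0, -0.001], "dr": [0, 0, 0], "grip": 0},
    {"translation": [0, 0, 0], "dr": [0, 0, 0], "grip": 0}
  ]
}}

```text
clock: 15.08
tcp_pos: [619.8, -2.9, 226.3]
orientation: [0.0, 0.62, 0.785, -0.0]
ft_force: [-2.5, 0.4, 5.4]
width: 0.176
finger_force: 60.0
```

```bash
python3 -c "
from h import *
info()"
```

```text
t 15.08 tcp [619.8  -2.9 226.3] yang 13.41 z [-0.    -0.001 -1.   ] F [-2.5  0.4  5.4] M [-0.08  0.79  0.41] w 0.176 ff 59.99939024448395 q [-0.    0.31  0.14  1.4  -0.    1.33]
```

Call:
{"api": "move_arm", "payload": {
  "commands": [
    {"translation": [0, 0, -0.001], "dr": [0, 0, 0], "grip": 0},
    {"translation": [0, 0, -0.0005], "dr": [0, 0, 0], "grip": 0},
    {"translation": [0, 0, 0], "dr": [0, 0, 0], "grip": 0},
    {"translation": [0, 0, 0], "dr": [0, 0, 0], "grip": 0}
  ]
}}

```text
clock: 15.42
tcp_pos: [619.8, -2.8, 227.3]
orientation: [-0.0, 0.62, 0.785, -0.0]
ft_force: [-2.0, -0.8, 1.9]
width: 0.168
finger_force: 59.5
```

```bash
python3 -c "
from h import *
info()"
```

```text
t 15.42 tcp [619.8  -2.8 227.3] yang 13.4 z [-0.001 -0.    -1.   ] F [-2.  -0.8  1.9] M [-0.25  0.59  0.33] w 0.168 ff 59.4989150762558 q [-0.    0.31  0.14  1.41 -0.    1.33]
```

The spring is still held down at about 25 mm, so the lugs are under the lip and not in the catch. I recentre, press down again and turn further.

Call:
{"api": "move_arm", "payload": {
  "commands": [
    {"translation": [0.0002, -0.0008, 0.0015], "dr": [0, 0, 0], "grip": 0},
    {"translation": [0, 0, 0.0015], "dr": [0, 0, 0], "grip": 0},
    {"translation": [0, 0, 0.001], "dr": [0, 0, 0], "grip": 0},
    {"translation": [0, 0, 0], "dr": [0, 0, 0], "grip": 0}
  ]
}}

```text
clock: 15.75
tcp_pos: [619.7, -2.9, 226.2]
orientation: [0.002, 0.62, 0.785, 0.001]
ft_force: [-5.2, -1.7, 13.4]
width: 0.175
finger_force: 61.3
```

```bash
python3 -c "
from h import *
info()"
```

```text
t 15.75 tcp [619.7  -2.9 226.2] yang 13.39 z [ 0.004 -0.    -1.   ] F [-5.2 -1.7 13.4] M [-0.29  1.04  0.35] w 0.175 ff 61.28634452819824 q [-0.    0.31  0.14  1.4  -0.    1.33]
```

Call:
{"api": "move_arm", "payload": {
  "commands": [
    {"translation": [0, 0, 0], "dr": [0, 0, 0.7], "grip": 0},
    {"translation": [0, 0, 0], "dr": [0, 0, 0], "grip": 0}
  ]
}}

```text
clock: 15.92
tcp_pos: [619.6, -2.9, 226.2]
orientation: [0.002, 0.625, 0.781, 0.001]
ft_force: [-4.4, -1.3, 13.7]
width: 0.173
finger_force: 61.3
```

```bash
python3 -c "
from h import *
info()"
```

```text
t 15.92 tcp [619.6  -2.9 226.2] yang 12.7 z [ 0.004 -0.001 -1.   ] F [-4.4 -1.3 13.7] M [-0.29  1.07  0.49] w 0.173 ff 61.34364366531372 q [-0.    0.31  0.14  1.4  -0.    1.34]
```

Call:
{"api": "move_arm", "payload": {
  "commands": [
    {"translation": [0.0001, -0.0006, 0], "dr": [0, 0, 0.7], "grip": 0},
    {"translation": [0, 0, 0], "dr": [0, 0, 0], "grip": 0}
  ]
}}

```text
clock: 16.08
tcp_pos: [619.5, -2.9, 226.2]
orientation: [0.002, 0.629, 0.777, 0.001]
ft_force: [-2.6, -1.4, 12.4]
width: 0.176
finger_force: 61.5
```

```bash
python3 -c "
from h import *
info()"
```

```text
t 16.08 tcp [619.5  -2.9 226.2] yang 12.03 z [ 0.005 -0.001 -1.   ] F [-2.6 -1.4 12.4] M [-0.25  0.67  0.7 ] w 0.176 ff 61.54099702835083 q [-0.    0.3   0.13  1.4  -0.    1.36]
```

Call:
{"api": "move_arm", "payload": {
  "commands": [
    {"translation": [0, 0, 0], "dr": [0, 0, 0.7], "grip": 0},
    {"translation": [0, 0, 0], "dr": [0, 0, 0], "grip": 0}
  ]
}}

```text
clock: 16.25
tcp_pos: [619.5, -2.8, 226.2]
orientation: [0.002, 0.634, 0.774, 0.001]
ft_force: [-1.6, -1.8, 13.3]
width: 0.172
finger_force: 62.2
```

```bash
python3 - <<'E'
from h import *
T=info(); im,W=cloud('wrist','w3.png')
E
```

```text
t 16.25 tcp [619.5  -2.8 226.2] yang 11.36 z [ 0.005 -0.001 -1.   ] F [-1.6 -1.8 13.3] M [-0.35  0.69  0.96] w 0.172 ff 62.22846508026123 q [-0.    0.3   0.13  1.4  -0.    1.37]
```

View pics/w3.png

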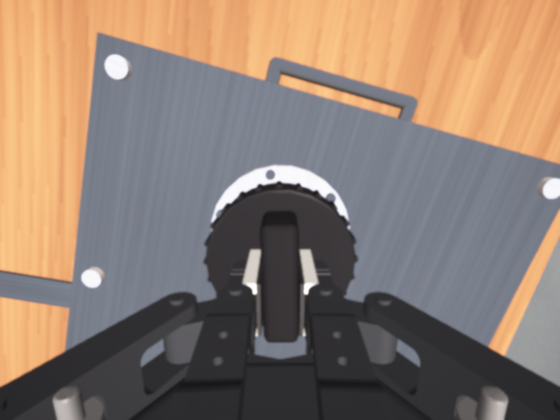

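The cap is still seated straight in the grip on the neck. Torque is up to 0.96 N·m, which is certainly the stop, so friction there probably held the cap down. I relieve most of the torque and then rise.

Call:
{"api": "move_arm", "payload": {
  "commands": [
    {"translation": [0, 0, 0], "dr": [0, 0, -1.2], "grip": 0},
    {"translation": [0, 0, 0], "dr": [0, 0, -1.2], "grip": 0},
    {"translation": [0, 0, 0], "dr": [0, 0, 0], "grip": 0}
  ]
}}

```text
clock: 16.55
tcp_pos: [619.6, -2.9, 226.2]
orientation: [0.002, 0.617, 0.787, 0.001]
ft_force: [-0.9, -1.6, 13.4]
width: 0.177
finger_force: 61.0
```

```bash
python3 -c "
from h import *
info()"
```

```text
t 16.55 tcp [619.6  -2.9 226.2] yang 13.73 z [ 0.005 -0.    -1.   ] F [-0.9 -1.6 13.4] M [-0.25  0.67  0.22] w 0.177 ff 61.04440748691559 q [-0.    0.3   0.13  1.4  -0.    1.33]
```

Call:
{"api": "move_arm", "payload": {
  "commands": [
    {"translation": [0, 0, -0.0015], "dr": [0, 0, 0], "grip": 0},
    {"translation": [0, 0, -0.0015], "dr": [0, 0, 0], "grip": 0},
    {"translation": [0, 0, -0.001], "dr": [0, 0, 0], "grip": 0},
    {"translation": [0, 0, 0], "dr": [0, 0, 0], "grip": 0}
  ]
}}

```text
clock: 16.88
tcp_pos: [619.5, -2.8, 228.2]
orientation: [0.001, 0.618, 0.786, 0.001]
ft_force: [3.7, -1.1, 4.9]
width: 0.174
finger_force: 60.0
```

```bash
python3 -c "
from h import *
info()"
```

```text
t 16.88 tcp [619.5  -2.8 228.2] yang 13.69 z [ 0.002 -0.    -1.   ] F [ 3.7 -1.1  4.9] M [-0.33 -0.59  0.24] w 0.174 ff 59.95327591896057 q [-0.    0.31  0.14  1.4  -0.    1.33]
```

Call:
{"api": "move_arm", "payload": {
  "commands": [
    {"translation": [0, 0.0007, -0.001], "dr": [0, 0, 0], "grip": 0},
    {"translation": [0, 0, -0.001], "dr": [0, 0, 0], "grip": 0},
    {"translation": [0, 0, 0], "dr": [0, 0, 0], "grip": 0}
  ]
}}

```text
clock: 17.13
tcp_pos: [619.5, -2.7, 229.5]
orientation: [0.0, 0.618, 0.786, -0.0]
ft_force: [2.2, -2.1, 2.5]
width: 0.173
finger_force: 59.6
```

```bash
python3 - <<'E'
from h import *
info()
for cam in ['top','side']:
    im,W=cloud(cam); f=W.reshape(-1,3); f=f[~np.isnan(f[:,0])]
    n=f[(np.hypot(f[:,0]-620,f[:,1])<40)&(f[:,2]>196)&(f[:,2]<222)]; print(cam,len(n),np.percentile(n[:,2],[10,50,90]).round(1),cv2.minEnclosingCircle(n[:,:2].astype(np.float32)))
E
```

```text
t 17.13 tcp [619.5  -2.7 229.5] yang 13.69 z [ 0.    -0.001 -1.   ] F [ 2.2 -2.1  2.5] M [-0.53 -0.61  0.31] w 0.173 ff 59.57113802433014 q [-0.    0.31  0.15  1.41 -0.    1.33]
top 260 [205.  208.2 211.2] ((617.9754638671875, 5.294267654418945), 38.17500305175781)
side 345 [200.5 207.1 211.1] ((619.5052490234375, -0.2728111445903778), 39.280433654785156)
```

Call:
{"api": "move_arm", "payload": {
  "commands": [
    {"translation": [0, 0.0003, -0.001], "dr": [0, 0, 0], "grip": 0},
    {"translation": [0, 0, -0.0005], "dr": [0, 0, 0], "grip": 0},
    {"translation": [0, 0, 0], "dr": [0, 0, 0], "grip": 0}
  ]
}}

```text
clock: 17.48
tcp_pos: [619.5, -2.7, 230.5]
orientation: [-0.0, 0.618, 0.786, -0.0]
ft_force: [5.3, -3.7, -1.4]
width: 0.174
finger_force: 59.1
```

```bash
python3 -c "
from h import *
info()"
```

```text
t 17.48 tcp [619.5  -2.7 230.5] yang 13.69 z [-0.001 -0.    -1.   ] F [ 5.3 -3.7 -1.4] M [-0.68 -0.84  0.23] w 0.174 ff 59.11800026893616 q [-0.    0.31  0.15  1.41 -0.    1.33]
```

Call:
{"api": "move_arm", "payload": {
  "commands": [
    {"translation": [0, 0, -0.001], "dr": [0, 0, 0], "grip": 0},
    {"translation": [0, 0, 0], "dr": [0, 0, 0], "grip": 0}
  ]
}}

```text
clock: 17.65
tcp_pos: [619.5, -2.7, 230.5]
orientation: [-0.001, 0.618, 0.786, -0.001]
ft_force: [5.6, -2.7, -5.9]
width: 0.173
finger_force: 59.5
```

```bash
python3 -c "
from h import *
info()"
```

```text
t 17.65 tcp [619.5  -2.7 230.5] yang 13.69 z [-0.002 -0.    -1.   ] F [ 5.6 -2.7 -5.9] M [-0.68 -1.14  0.25] w 0.173 ff 59.48739945888519 q [-0.    0.31  0.15  1.41 -0.    1.33]
```

The cap comes up hard against its catch at TCP 230.5 mm, which puts the rib at about 28 mm. It is locked, so I relieve the load, release and retreat.

Call:
{"api": "move_arm", "payload": {
  "commands": [
    {"translation": [0, 0.0008, 0.001], "dr": [0, 0, 0], "grip": 0},
    {"translation": [0, 0, 0], "dr": [0, 0, 0], "grip": 0},
    {"translation": [0, 0, 0], "dr": [0, 0, 0], "grip": 0.4},
    {"translation": [0, 0, 0], "dr": [0, 0, 0], "grip": 0.5},
    {"translation": [0, 0, 0], "dr": [0, 0, 0], "grip": 0.6}
  ]
}}

```text
clock: 18.07
tcp_pos: [619.9, -1.7, 231.0]
orientation: [-0.001, 0.618, 0.786, 0.0]
ft_force: [-0.5, -0.3, -0.6]
width: 0.586
finger_force: 0.0
```

Call:
{"api": "move_arm", "payload": {
  "commands": [
    {"translation": [0, 0, 0], "dr": [0, 0, 0], "grip": 0.7},
    {"translation": [0, 0, 0], "dr": [0, 0, 0], "grip": 0.7},
    {"translation": [0, 0, -0.01], "dr": [0, 0, 0], "grip": 0.7},
    {"translation": [0, 0, -0.02], "dr": [0, 0, 0], "grip": 0.7},
    {"translation": [0, 0, -0.03], "dr": [0, 0, 0], "grip": 0.7}
  ]
}}

```text
clock: 18.48
tcp_pos: [619.2, -2.1, 290.0]
orientation: [-0.002, 0.618, 0.786, -0.001]
ft_force: [1.4, -0.5, 0.4]
width: 0.702
finger_force: 0.0
```

Call:
{"api": "move_arm", "payload": {
  "commands": [
    {"translation": [0, 0, -0.03], "dr": [0, 0, 0], "grip": 0.7},
    {"translation": [0, 0, -0.02], "dr": [0, 0, 0], "grip": 0.7},
    {"translation": [0, 0, 0], "dr": [0, 0, 0], "grip": 0.7},
    {"translation": [0, 0, 0], "dr": [0, 0, 0], "grip": 0.7}
  ]
}}

```text
clock: 18.82
tcp_pos: [620.8, -2.2, 343.1]
orientation: [0.001, 0.618, 0.786, 0.001]
ft_force: [0.1, 0.0, -1.0]
width: 0.699
finger_force: 0.0
```

```bash
python3 - <<'E'
from h import *
info()
im,W=cloud('wrist','w4.png'); f=W.reshape(-1,3); f=f[~np.isnan(f[:,0])]
d=np.hypot(f[:,0]-620,f[:,1]+2)
for n,a,b in (('rib',228,245),('disc',200,217)):
    r=f[(d<42)&(f[:,2]>a)&(f[:,2]<b)]; print(n,len(r),np.percentile(r[:,2],[10,50,90]).round(1),cv2.minAreaRect(r[:,:2].astype(np.float32)))
    A=np.c_[r[:,:2]-r[:,:2].mean(0),np.ones(len(r))]; print(np.linalg.lstsq(A,r[:,2],rcond=None)[0].round(3))
l=f[(d>60)&(d<90)&(abs(f[:,2]-160)<6)]; print('lid',np.median(l[:,2]))
E
```

```text
t 18.82 tcp [620.8  -2.2 343.1] yang 13.71 z [ 0.003  0.    -1.   ] F [ 0.1  0.  -1. ] M [-0.02  0.09 -0.03] w 0.699 ff 0.0 q [-0.    0.34  0.45  1.67  0.    1.33]
rib 1426 [232.2 233.5 234.5] ((619.4742431640625, -2.9893722534179688), (15.993414878845215, 55.22292709350586), 14.717401504516602)
[-7.00000e-03 -6.00000e-03  2.33411e+02]
disc 4733 [206.7 207.8 208.6] ((619.6979370117188, -3.252300262451172), (78.07537841796875, 78.11055755615234), 69.011962890625)
[ 0.00000e+00 -4.00000e-03  2.07644e+02]
lid 158.75670381921486
```

View pics/w4.png

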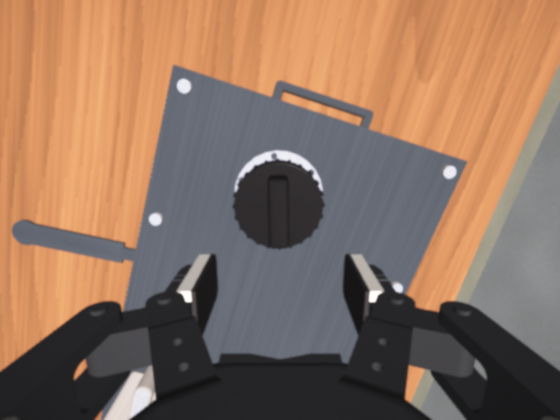

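The cap sits upright and centred at (278,205) in the image. The disc is 48.9 mm above the lid, which puts the rib centre 27.9 mm above the neck: locked.

```bash
python3 -c "
from h import *
print(ctrl.close_job())"
```

```text
the job is handed in; nothing more can be done
None
```

The filler cap is on the neck and locked in its catch: the last camera check put the rib centre about 27.9 mm above the neck with the cap upright, and the job is handed in, but no verdict came back.

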